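# Snap the dive torch out of its spring clips and lay it in the packing tray

## Robot

A 6-joint arm with a two-finger parallel gripper is mounted at the origin on the work surface. World frame = base frame: x ahead of the robot, y to its left, z up, the work surface at z = 0. Lengths are in m, angles in degrees, forces in N, time in s.
With the tool pointing down it reaches from about 0.3 to 0.85 m from the base axis. Payload 4.2 kg.
Tool frame: the origin (TCP) lies on the mounting face of the last link; the fingertips stand 191 mm ahead of it and the grasp point (between the pads) lies 172 mm ahead of it; z points along the fingers, y is the line along which they close (so a half turn about z gives the same grasp; the last joint's range is limited). The gripper opens to 91 mm and grips with 3 to 60 N. Pads are 32 mm wide; open, the fingers measure 118 mm over their backs; the gripper's body (76 mm by 178 mm) begins 60 mm behind the grasp point.
Start: joints at [-65.26, 18.312, 89.639, -0, 72.044, -1.146], TCP at [0.251, -0.517, 0.405] pointing down, gripper open.
Joint ranges: [-177.97, 177.97], [-48.28, 115.42], [12.27, 149.76], [-77.06, 257.06], [2.81, 150.46], [-146.56, 146.56]. Speed limits (degrees/s): [147.25, 147.25, 180, 180, 180, 180].

## Interface

Orientations are given as [roll, pitch, yaw] about the fixed x, y, z axes, in that order (R = Rz(yaw) Ry(pitch) Rx(roll)).
In Python, from plant import status, snapshot, camera_params, manip gives the robot as it stands. The module is installed in compiled form; this text tells all that it offers.
- The arm moves only by the tool carry_out, never from a script. Its argument "targets" is one flat list of numbers, 7 for each row, row after row: the shift along the tool's x, y, z in units of 0.1 m (1.0 is 0.1 m), then the turn, a rotation vector about the tool's x, y, z in units of 90 degrees (1.0 is 90 degrees), then the closure, from 0 (fully open) to 1 (shut). In form: [dx, dy, dz, ax, ay, az, hand, dx, dy, dz, ax, ay, az, hand, ...]. A call has exactly 5 rows; each row is the pose to reach, as a shift and turn from the pose commanded when the call began, along the tool's axes at that moment; what a row does not reach only later rows make up. A row lasts 1/12 s, in which the tool goes at most 41.7 mm and 7.16 degrees, less where a joint would pass 70% of its speed; a pose out of reach is approached as far as the arm can. A call with a number of a shift or a turn outside -1 to 1 is refused whole. A call with a gripper value outside its range is refused whole. The fingers move at their own pace and stop on an object; "newtons" is the grip in N (left out, the last holds). Time passes only in rows, so rows that repeat a pose let the fingers close, or fill a call up. It gives the time, the measured TCP pose, the force, the opening and the grip force at its end, in the units of the state.
- status.get_obs(): the state, without advancing time (a new reading comes with each control period).
- snapshot(name): name is "side" or "top"; returns the picture (480x640x3 uint8, red, green, blue); there is no depth.
- camera_params(name): a dict with "fx", "fy", "cx", "cy" (pixels), "R" (3x3) and "t" (3): a world point X has camera coordinates R X + t. Camera axes: x right, y down, z forward; pixel columns grow to the right and rows downward; lengths in m; the calibration is good to about 2 mm. A picture is of the moment at which its call begins. camera_params takes no time and is no camera call.
- manip.close_job(): hands the job in; it is judged then, once.
The state is a dict: "t": time; "q": joint angles; "qvel": joint speeds; "joint_torque": joint torques, N m; "eef_pos": TCP position; "eef_rot": TCP orientation; "wrist_force": force on the tool from outside, world axes, zero at the start; "moment": the same for the moment, N m; "finger_gap": finger opening in m; "grasp_force": force on a finger pad.
Only numpy, scipy, OpenCV 4.12 (cv2) and the standard library are available. Lean on these libraries where they do the work, as an engineer would, in place of code of your own. Each camera call takes 0.05 s, during which the arm holds its last target. There are 200 camera calls.

## Task

Snap the large metal dive torch forward out of the two spring clips of its hooded stand, and lay it lengthwise inside the green packing tray. Carry it there in the gripper, set it down gently so that it rests on the foam pad before you let go (do not drop it or press it hard), and leave everything else on the desk where it is.

Things in the scene. Friction and masses are not known exactly. Their poses are not given: they have to be found in the camera images.
- torch: Dark metal dive torch, 200 mm long, 0.3 to 0.6 kg: round barrel 40 mm thick, 160 mm long, and at its +y end a six-sided head 46 mm over the flats, 40 mm long. Origin on its axis at mid-length; y runs along it from tail to head. It starts level in the clips along the stand's y, origin 110 mm above the desk at x = 0, y = 15 to 23 mm of the stand.
- stand: Torch stand, fixed. It faces along its -x, roughly towards the robot. Origin on the desk under the middle of the clipped torch; x points to its back board, y along the torch, z up. Base 150 x 230 x 12 mm (x from -63 to +87 mm). Back board 225 mm high, front face at x = +67 mm; between the clips nothing stands behind the barrel before it.
- hood_edge (a point): Middle of the lower front edge of the stand's black hood (stand x = +35 mm, 195 mm up; the hood is 230 mm wide, 30 mm thick and runs back to the board). It overhangs, so a gripper pointing straight down cannot get round the barrel: come in from the front and above, tilted 30 to 45 degrees from vertical about the stand's y axis.
- clip_a (a point): Centre of the clip at stand y = -62 mm, on the barrel's axis. Both clips are 16 mm wide, with upper and lower sprung steel jaws, outside radius 28 mm, open towards the stand's -x only. A level pull along -x of about 12 to 22 N in all, firmly gripped, spreads the jaws and the torch snaps out within 30 mm; 50 mm forward it is clear.
- clip_b (a point): Centre of the same kind of clip at stand y = +62 mm, on the barrel's axis. Between the clips about 105 mm of barrel is free to grip.
- tray: Green packing tray, fixed: outside 190 (x) by 270 (y) by 55 mm high, walls 5 mm, open on top; origin on the desk under its centre, long side along y. In it lies a stiff grey foam pad over the whole floor; its flat top stands 12 to 40 mm above the desk, different each time and not measured: feel for it. The torch lies along y, either way round.
- spare_torch: Bystander: a smaller black plastic torch, 140 mm long, barrel 28 mm, lying loose; origin at its middle on its axis. Leave alone.
- lead_weight: Bystander: a grey dive weight 60 x 90 x 28 mm lying in front of the stand; origin at the centre of its underside.
- glasses_case: Bystander: a black case 70 x 160 x 50 mm; origin at the centre of its underside.
- mug: Bystander: a white mug, 80 mm across, 95 mm high; origin at the centre of its underside.
- tape_roll: Bystander: a yellow tape roll lying flat, 100 mm across, 25 mm high; origin at the centre of its underside.
- box_small: Bystander: a cardboard box 80 x 110 x 70 mm; origin at the centre of its underside.
- screwdriver: Bystander: a screwdriver with a red handle lying on the desk.
Mind the look-alikes: they are no part of the job. Leave any blue or yellow look-alike of the torch alone.

How it is judged (in metres and radians):
On the way, in this order (a step that is already met when the one before it is completed fails the run):
1. the torch is out in front of the clips, in the gripper (x of torch in the frame of stand below -0.05 m and contact force between the fingers and torch above 1 N), for 0.1 s.
2. the torch touches the pad in the tray while the gripper still holds it (x of torch in the frame of tray between -0.065 and 0.065 m and y of torch in the frame of tray between -0.03 and 0.03 m and contact force between torch and tray above 0.5 N and contact force between the fingers and torch above 1 N and linear speed of torch below 0.05 m/s), for 0.1 s.
At the end, for the whole second after the job is handed in: The torch lies level on the pad in the tray: its origin within 65 mm across and 30 mm along of the tray's centre and below 75 mm, its axis within 20 degrees of the tray's long side and within 8 degrees of level, at rest and released (x of torch in the frame of tray between -0.065 and 0.065 m and y of torch in the frame of tray between -0.03 and 0.03 m and height (world z) of torch below 0.075 m and angle between the y axis of torch and the y axis of tray, either way round below 0.35 rad and angle between torch's own y axis and vertical between 1.42 and 1.72 rad and linear speed of torch below 0.02 m/s and angular speed of torch below 0.1 rad/s and contact force between torch and tray above 0.5 N and contact force between torch and the fingers below 0.1 N); the robot touches nothing.
It fails at once if the torch is pressed or knocked on the tray with more than 60 N (contact force between torch and tray above 60 N).
It fails at once if another thing on the desk is moved by more than 30 mm (distance of any of spare_torch, lead_weight, glasses_case, mug, tape_roll, box_small, screwdriver from where it was at the start of the episode above 0.03 m).
It also fails if it takes over 61 s, if anything falls off the work surface, if the arm or the gripper's body presses on something with over 40 N, if the wrist force passes 120 N, or if a joint passes its speed limit or range.

## Working session

There is one attempt and no reset: what is moved stays moved. The work goes in short steps, Python scripts to look and compute and a tool call to move; the robot and the scene stay as the last step left them, time stands still between calls to the robot, and variables do not carry over. Pictures are saved under pics/ and viewed, at most 10 in all, crops included, and the job is handed in when it is done.

Besides the shell and the picture viewer there is one more tool, called after ">>>" as a command line: name --argument value ..., lists and objects as JSON in quotes. carry_out: Moves the arm, as the interface text tells. Its arguments: {"type":"object","properties":{"targets":{"type":"array"},"newtons":{"type":"number"}},"required":["targets"]}

```bash
mkdir -p pics; python3 - <<'E'
from plant import status,snapshot,camera_params
import cv2
for n in("top","side"):
    cv2.imwrite(f"pics/{n}0.png",snapshot(n)[:,:,::-1]); p=camera_params(n); print(n,p)
print(status.get_obs())
E
```

```text
top {'fx': 542.173368370099, 'fy': 542.173368370099, 'cx': 320.38766312767933, 'cy': 232.21105636682, 'R': array([[-0.02724969, -0.99915161, -0.03087909],
       [-0.98714925,  0.03176251, -0.15661258],
       [ 0.1574605 ,  0.02621462, -0.98717728]]), 't': array([0.03364302, 0.56728268, 1.33201873])}
side {'fx': 576.8874671946041, 'fy': 576.8874671946041, 'cx': 321.99718952683463, 'cy': 234.53798894537726, 'R': array([[-0.9402178 , -0.34057118, -0.00132881],
       [-0.20164068,  0.55980701, -0.80371459],
       [ 0.27446591, -0.75539882, -0.59501352]]), 't': array([0.51873609, 0.23175469, 1.51239055])}
{'t': 0.1, 'q': array([-6.52602235e+01,  1.83461913e+01,  8.96970670e+01,  1.46507923e-03,
        7.20449623e+01, -1.14573921e+00]), 'qvel': array([ 0.05835359, -0.15481936, -0.16448922,  0.07406913,  0.16347703,
       -0.04448137]), 'joint_torque': array([ 1.10839886e-03, -4.13332093e+01, -2.32509416e+01,  7.28879892e-02,
        4.21626563e-02, -6.48973355e-05]), 'eef_pos': array([ 0.25097442, -0.51717352,  0.40403797]), 'eef_rot': array([-1.79911825e+02, -3.15677370e-03,  2.58850605e+01]), 'wrist_force': array([0.51398764, 0.26990432, 0.41679887]), 'moment': array([ 0.03578054, -0.03899643, -0.03645594]), 'grasp_force': 0.0, 'finger_gap': 0.09096965040643433}
```

View pics/top0.png

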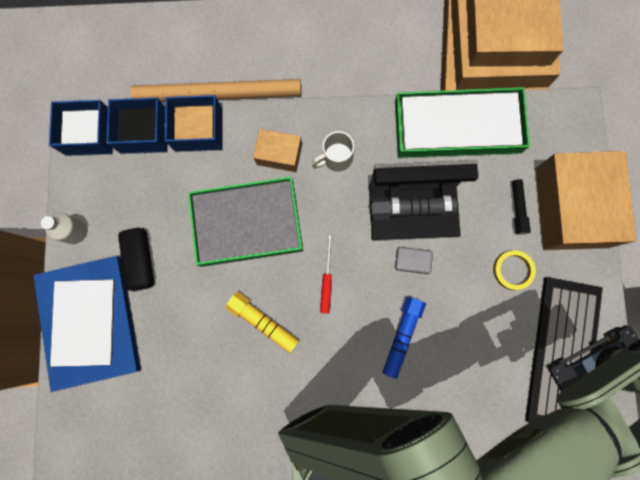

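View pics/side0.png

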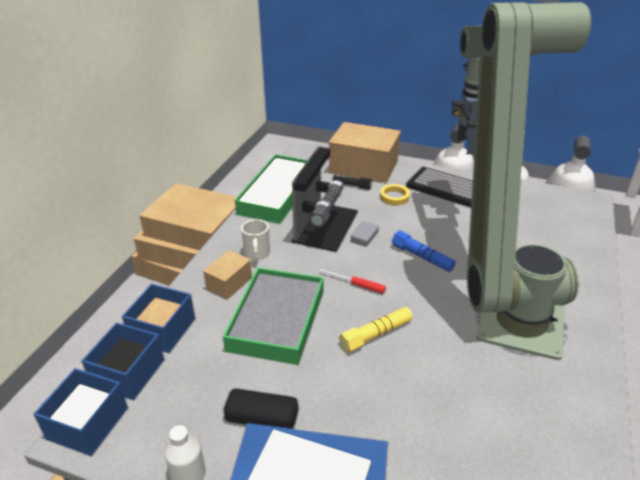

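The top view shows the stand's front corners near (372,240) and (460,236). The torch head points left at (378,205), which is world +y, and the grey-pad tray has rim corners near (190,192), (293,179), (301,250) and (198,265). Next I'll enlarge the stand and tray in both views.

```bash
cat > h.py <<'E'
import numpy as np,cv2
from plant import status,snapshot,camera_params
from scipy.spatial.transform import Rotation as Ro
def ray(n,u,v):
    p=camera_params(n);R=p['R'];t=p['t']
    return -R.T@t, R.T@np.array([(u-p['cx'])/p['fx'],(v-p['cy'])/p['fy'],1])
def onz(n,u,v,z):
    c,d=ray(n,u,v);return c+d*(z-c[2])/d[2]
def proj(n,X):
    p=camera_params(n);c=p['R']@np.asarray(X)+p['t'];return np.array([p['fx']*c[0]/c[2]+p['cx'],p['fy']*c[1]/c[2]+p['cy']])
E
python3 - <<'E'
from h import *
a=cv2.imread("pics/top0.png");b=cv2.imread("pics/side0.png")
s=cv2.resize(a[150:250,360:490],None,fx=6,fy=6,interpolation=cv2.INTER_CUBIC)
s=cv2.convertScaleAbs(s,alpha=1.8,beta=20)
cv2.imwrite("pics/c1.png",s[:,:800])
s=cv2.resize(b[140:250,280:400],None,fx=5,fy=5,interpolation=cv2.INTER_CUBIC)
cv2.imwrite("pics/c2.png",cv2.convertScaleAbs(s,alpha=1.8,beta=20))
hsv=cv2.cvtColor(a,cv2.COLOR_BGR2HSV)
m=cv2.inRange(hsv,(45,100,40),(80,255,255))
cs,_=cv2.findContours(m,cv2.RETR_EXTERNAL,cv2.CHAIN_APPROX_NONE)
for c in cs:
    if cv2.contourArea(c)>2000:
        ap=cv2.approxPolyDP(c,8,True)[:,0]; print([ (tuple(p),onz("top",*p,.055).round(4)) for p in ap])
E
```

```text
[((np.int32(291), np.int32(178)), array([0.7098, 0.0881, 0.055 ])), ((np.int32(189), np.int32(192)), array([0.682 , 0.3516, 0.055 ])), ((np.int32(196), np.int32(264)), array([0.4956, 0.3318, 0.055 ])), ((np.int32(301), np.int32(250)), array([0.5228, 0.0665, 0.055 ]))]
[((np.int32(523), np.int32(87)), array([ 0.932 , -0.5211,  0.055 ])), ((np.int32(398), np.int32(93)), array([ 0.9287, -0.1966,  0.055 ])), ((np.int32(398), np.int32(155)), array([ 0.7608, -0.1883,  0.055 ])), ((np.int32(521), np.int32(152)), array([ 0.7572, -0.5011,  0.055 ]))]
```

View pics/c1.png

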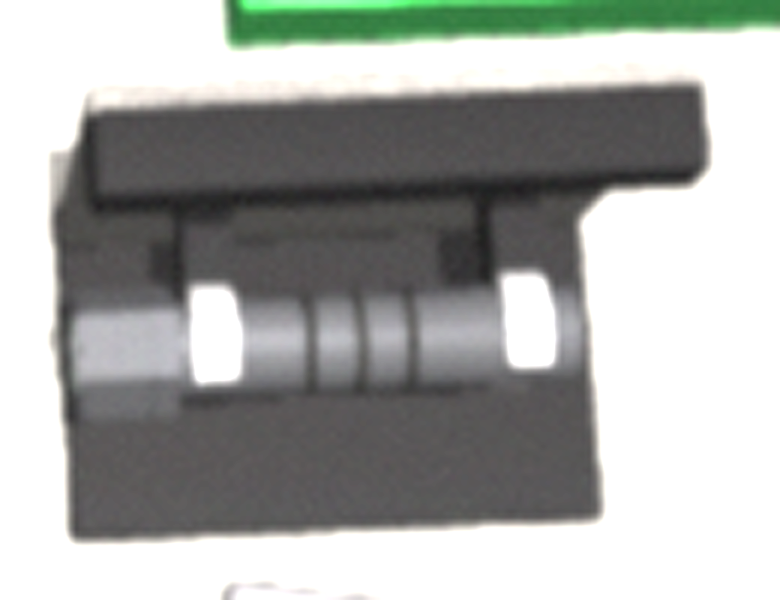

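View pics/c2.png

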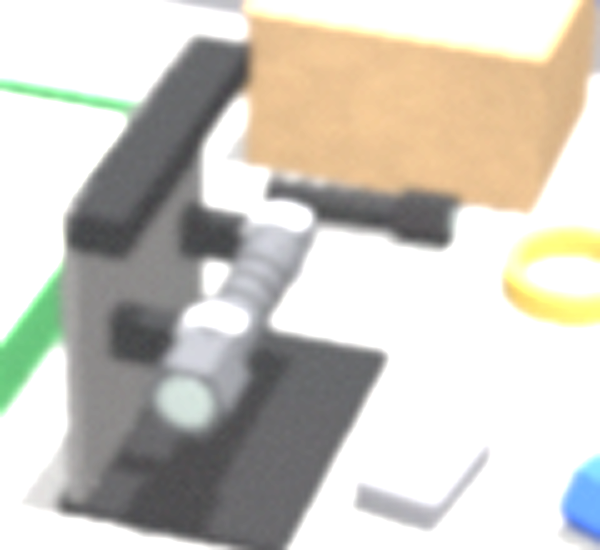

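The crops show bright clips centred at full-image (395.8,205.8) and (448,203.7), with a 105 mm gap of barrel between them. The base front corners are at (372.5,240) and (460,236.3). The lead weight sits just in front of the base.

```bash
python3 - <<'E'
from h import *
f1=onz("top",372.5,240,.012);f2=onz("top",460,236.3,.012)
cb=onz("top",395.8,205.8,.11);ca=onz("top",448,203.7,.11)
print(f1,f2,np.linalg.norm(f1-f2)); print(cb,ca,np.linalg.norm(cb-ca),"mid",(ca+cb)/2)
for a,b in((f1,f2),(cb,ca)):
    d=a-b; print(np.degrees(np.arctan2(-d[0],d[1])))
d=(f1-f2);d/=np.linalg.norm(d); x=np.array([d[1],-d[0],0]); print("from base",(f1+f2)/2+.063*x)
# side check of clips
print(proj("side",cb),proj("side",ca))
# lead weight: corners in top
a=cv2.imread("pics/top0.png")
for n,X in(("hood",(ca+cb)/2+x*.035+[0,0,.085]),):print(proj("top",X),proj("side",X))
print("lead",[onz("top",u,v,.028).round(3) for u,v in((398,248),(432,250),(431,272),(396,270))])
E
```

```text
[ 0.54858433 -0.11667561  0.012     ] [ 0.55107842 -0.34202114  0.012     ] 0.22535933657352641
[ 0.61669917 -0.1697603   0.11      ] [ 0.61763748 -0.29586111  0.11      ] 0.12610429897979605 mid [ 0.61716833 -0.2328107   0.11      ]
0.634114386582224
0.4263251289564632
from base [ 0.61282752 -0.22865114  0.012     ]
[320.86415769 209.39196582] [334.11149158 188.50498288]
[426.56485511 182.02331601] [316.87564703 173.06297117]
lead [array([ 0.524, -0.179,  0.028]), array([ 0.516, -0.265,  0.028]), array([ 0.46 , -0.259,  0.028]), array([ 0.468, -0.172,  0.028])]
```

```bash
cat >> h.py <<'E'
def tool(th,yaw):  # tilt th from vertical, facing stand +x, yaw of the torch axis
    s,c=np.sin(np.radians(th)),np.cos(np.radians(th))
    return Ro.from_euler('z',yaw,degrees=True)*Ro.from_matrix(np.array([[0,c,s],[1,0,0],[0,s,-c]]))
def tcp(g,R,back=.172): return np.asarray(g)-R.apply([0,0,back])
def plan(wps,start=None):
    o=status.get_obs()
    p,R=start or (o['eef_pos'],Ro.from_euler('xyz',o['eef_rot'],degrees=True))
    for q,Q in wps:
        rv=(R.inv()*Q).as_rotvec(degrees=True); d=q-p
        n=max(1,int(np.ceil(max(np.abs(rv).max()/34,np.linalg.norm(d)/.1-.02))))
        for i in range(n):
            R2=R*Ro.from_rotvec(rv/n,degrees=True); s=R.inv().apply(d/n)/.1
            print(n-i,np.r_[s,rv/n/90].round(3)); R=R2
        p=q
E
python3 - <<'E'
from h import *
R=tool(45,.5); g=np.array([.615,-.216,.110])
a=tcp(g,R,.177)
plan([(a-R.apply([0,0,.13]),R),(a-R.apply([0,0,.06]),R),(a,R)])
print(a)
E
```

```text
4 [ 0.657 -0.512  0.193 -0.111  0.07  -0.17 ]
3 [ 0.753 -0.357  0.195 -0.111  0.07  -0.17 ]
2 [ 0.802 -0.185  0.233 -0.111  0.07  -0.17 ]
1 [ 0.799 -0.017  0.305 -0.111  0.07  -0.17 ]
1 [ 0.  -0.   0.7 -0.  -0.   0. ]
1 [ 0.   0.   0.6 -0.  -0.  -0. ]
[ 0.48984687 -0.21709219  0.2351579 ]
```

>>> carry_out --targets '[0.16,-0.13,0.05,-0.028,0.017,-0.042,0,0.33,-0.26,0.1,-0.055,0.035,-0.085,0,0.49,-0.38,0.14,-0.083,0.052,-0.127,0,0.66,-0.51,0.19,-0.111,0.07,-0.17,0,0.66,-0.51,0.19,-0.111,0.07,-0.17,0]'

```text
t: 0.52
eef_pos: [0.2883, -0.4394, 0.3844]
eef_rot: [169.4, -5.0, 41.9]
wrist_force: [-0.9, 0.8, -0.1]
finger_gap: 0.0911
grasp_force: 0.0
```

>>> carry_out --targets '[0.19,-0.09,0.05,-0.028,0.017,-0.042,0,0.38,-0.18,0.1,-0.055,0.035,-0.085,0,0.56,-0.27,0.15,-0.083,0.052,-0.127,0,0.75,-0.36,0.2,-0.111,0.07,-0.17,0,0.75,-0.36,0.2,-0.111,0.07,-0.17,0]'

```text
t: 0.93
eef_pos: [0.3244, -0.3652, 0.3645]
eef_rot: [157.7, -6.7, 58.4]
wrist_force: [-1.0, 0.9, -0.2]
finger_gap: 0.091
grasp_force: 0.0
```

>>> carry_out --targets '[0.2,-0.05,0.06,-0.028,0.017,-0.042,0,0.4,-0.09,0.12,-0.055,0.035,-0.085,0,0.6,-0.14,0.17,-0.083,0.052,-0.127,0,0.8,-0.18,0.23,-0.111,0.07,-0.17,0,0.8,-0.18,0.23,-0.111,0.07,-0.17,0]'

```text
t: 1.35
eef_pos: [0.3614, -0.2916, 0.3458]
eef_rot: [146.0, -5.0, 74.9]
wrist_force: [-0.7, 0.1, -0.6]
finger_gap: 0.0909
grasp_force: 0.0
```

>>> carry_out --targets '[0.2,0,0.08,-0.028,0.017,-0.042,0,0.4,-0.01,0.15,-0.055,0.035,-0.085,0,0.6,-0.01,0.23,-0.083,0.052,-0.127,0,0.8,-0.02,0.3,-0.111,0.07,-0.17,0,0.8,-0.02,0.3,-0.111,0.07,-0.17,0]'

```text
t: 1.77
eef_pos: [0.398, -0.2171, 0.327]
eef_rot: [135.2, -0.1, 90.8]
wrist_force: [0.2, -0.3, -1.0]
finger_gap: 0.0913
grasp_force: 0.0
```

```bash
python3 - <<'E'
from h import *
R=tool(45,.5); g=np.array([.615,-.216,.110])
a=tcp(g,R,.177)
o=status.get_obs();print(o['t'],o['eef_pos'],o['q'],o['wrist_force'])
plan([(a-R.apply([0,0,.13]),R),(a-R.apply([0,0,.06]),R),(a,R)])
s=snapshot("side")[:,:,::-1];cv2.imwrite("pics/s1.png",cv2.resize(s[60:300,220:540],None,fx=2.4,fy=2.4))
E
```

```text
1.7667 [ 0.39799948 -0.21713657  0.32697157] [-38.25259734   7.2418713  124.7409803   70.06713466  28.2212893
 -97.46400962] [ 0.15587451 -0.30834778 -0.95800292]
1 [-0.008  0.    -0.001 -0.002 -0.003  0.001]
1 [ 0.  -0.   0.7 -0.   0.   0. ]
1 [ 0.  -0.   0.6  0.   0.   0. ]
```

View pics/s1.png

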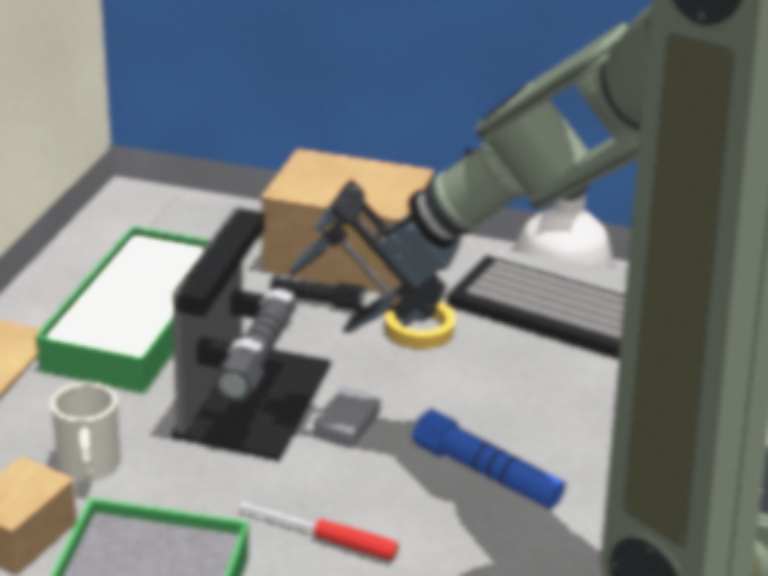

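The picture shows the open gripper tilted 45° in front of the barrel, at about (370,270) in the crop, and clear of the hood. I'll go in now.

>>> carry_out --targets '[0,0,0.17,0,0,0,0,0,0,0.35,0,0,0,0,0,0,0.52,0,0,0,0,0,0,0.7,0,0,0,0,0,0,0.7,0,0,0,0]'

```text
t: 2.23
eef_pos: [0.4486, -0.2195, 0.2769]
eef_rot: [135.2, -0.0, 90.4]
wrist_force: [-0.6, 0.2, -0.8]
finger_gap: 0.0911
grasp_force: 0.0
```

>>> carry_out --targets '[0,0,0.15,0,0,0,0,0,0,0.3,0,0,0,0,0,0,0.45,0,0,0,0,0,0,0.6,0,0,0,0,0,0,0.6,0,0,0,0]'

```text
t: 2.65
eef_pos: [0.4904, -0.2188, 0.2351]
eef_rot: [135.2, 0.0, 90.5]
wrist_force: [0.1, -0.5, -1.1]
finger_gap: 0.0912
grasp_force: 0.0
```

```bash
python3 - <<'E'
from h import *
o=status.get_obs();print(o['eef_pos'],o['eef_rot'],o['wrist_force'])
a=snapshot("side")[:,:,::-1];b=snapshot("top")[:,:,::-1]
cv2.imwrite("pics/m1.png",np.hstack([cv2.resize(x,(400,400),interpolation=cv2.INTER_CUBIC) for x in(a[130:250,270:390],b[140:260,360:480])]))
E
```

```text
[ 0.49038324 -0.21883069  0.23511297] [1.35167379e+02 1.02559914e-02 9.04588678e+01] [ 0.12089408 -0.52551575 -1.09985903]
```

View pics/m1.png

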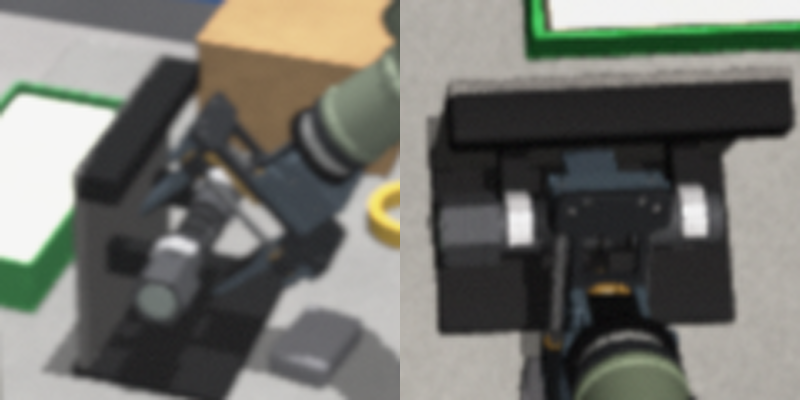

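The fingers straddle the barrel midway between the clips. In the crop's top view the clips are at (518,218) and (692,210) and the gripper is centred near (610,215). I'll close lightly first.

>>> carry_out --targets '[0,0,0,0,0,0,1,0,0,0,0,0,0,1,0,0,0,0,0,0,1,0,0,0,0,0,0,1,0,0,0,0,0,0,1]' --newtons 10

```text
t: 3.17
eef_pos: [0.4892, -0.2177, 0.2362]
eef_rot: [135.1, 0.1, 90.5]
wrist_force: [0.6, 0.0, 0.0]
finger_gap: 0.0608
grasp_force: 0.0
```

>>> carry_out --targets '[0,0,0,0,0,0,1,0,0,0,0,0,0,1,0,0,0,0,0,0,1,0,0,0,0,0,0,1,0,0,0,0,0,0,1]'

```text
t: 3.58
eef_pos: [0.4887, -0.2175, 0.2352]
eef_rot: [135.2, 0.1, 90.5]
wrist_force: [-4.9, -0.2, -0.2]
finger_gap: 0.04
grasp_force: 10.0
```

>>> carry_out --targets '[0,0,0,0,0,0,1,0,0,0,0,0,0,1,0,0,0,0,0,0,1,0,-0.03,-0.03,0,0,0,1,0,-0.06,-0.06,0,0,0,1]' --newtons 60

```text
t: 4.0
eef_pos: [0.4833, -0.2179, 0.2365]
eef_rot: [134.8, -0.0, 90.6]
wrist_force: [19.7, -0.4, -10.1]
finger_gap: 0.0395
grasp_force: 60.0
```

>>> carry_out --targets '[0,-0.03,-0.03,0,0,0,1,0,-0.06,-0.06,0,0,0,1,0,-0.09,-0.09,0,0,0,1,0,-0.12,-0.12,0,0,0,1,0,-0.16,-0.16,0,0,0,1]'

```text
t: 4.42
eef_pos: [0.4579, -0.2178, 0.2354]
eef_rot: [135.2, 0.1, 90.6]
wrist_force: [0.0, 0.6, -4.4]
finger_gap: 0.0391
grasp_force: 60.0
```

>>> carry_out --targets '[0,-0.05,-0.05,0,0,0,1,0,-0.1,-0.1,0,0,0,1,0,-0.15,-0.15,0,0,0,1,0,-0.2,-0.2,0,0,0,1,0,-0.25,-0.25,0,0,0,1]'

```text
t: 4.83
eef_pos: [0.422, -0.2182, 0.2359]
eef_rot: [135.1, 0.1, 90.5]
wrist_force: [-0.7, -0.1, -4.0]
finger_gap: 0.0391
grasp_force: 60.0
```

```bash
python3 - <<'E'
from h import *
o=status.get_obs();print(o['t'],o['eef_pos'],o['wrist_force'],o['finger_gap'],o['grasp_force'])
a=snapshot("side")[:,:,::-1];b=snapshot("top")[:,:,::-1]
cv2.imwrite("pics/m2.png",np.hstack([cv2.resize(x,(400,400),interpolation=cv2.INTER_CUBIC) for x in(a[130:250,270:390],b[140:260,360:480])]))
E
```

```text
4.8333 [ 0.42199966 -0.2182375   0.23593398] [-0.71045427 -0.14186083 -3.99142299] 0.03911676219328727 59.96729135513306
```

View pics/m2.png

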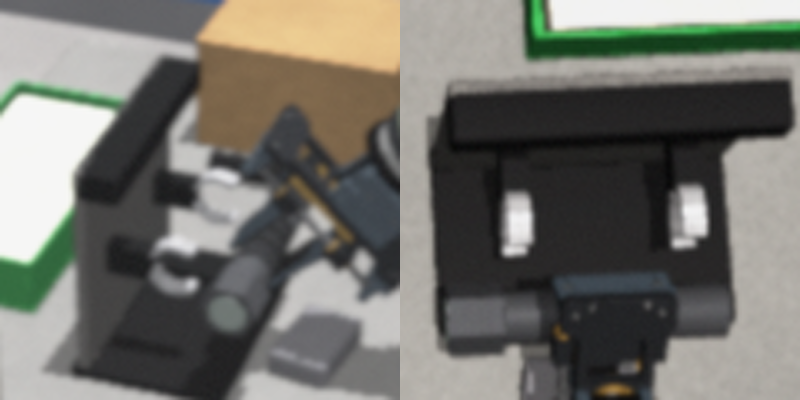

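The torch is out of both clips and level in the gripper. In the crop's top view its ends are at (442,320) and (732,312), and both clips are empty. Next I'll plan the transfer.

```bash
python3 - <<'E'
from h import *
o=status.get_obs();R0=Ro.from_euler('xyz',o['eef_rot'],degrees=True)
k=120/400
e1=onz("top",360+42*k,140+320*k,.11);e2=onz("top",360+332*k,140+312*k,.11);print(e1,e2,np.linalg.norm(e1-e2))
off=(R0.inv().apply((e1+e2)/2-o['eef_pos']));print("torch in tool",off)
off=np.array([off[0],0,.177])
tc=np.array([.6026,.2095,0]);Rt=tool(0,6.0)
p0=o['eef_pos']
hi=p0+[0,0,.12]
print("final tcp xy",tc-Rt.apply(off))
above=tc+[0,0,.16]-Rt.apply(off)   # torch axis at z .16
plan([(hi,R0),(above,Rt)])
print(above)
E
```

```text
[ 0.54441369 -0.11047755  0.11      ] [ 0.54358266 -0.31880464  0.11      ] 0.20832874762675826
torch in tool [ 0.00261343 -0.00177355  0.17549191]
final tcp xy [0.60287318 0.20690088 0.177     ]
2 [-0.001  0.423 -0.426  0.     0.     0.   ]
1 [-0.001  0.423 -0.426  0.     0.     0.   ]
5 [ 0.847  0.236  0.287  0.099  0.005 -0.012]
4 [ 0.84   0.294  0.252  0.099  0.005 -0.012]
3 [ 0.833  0.345  0.208  0.099  0.005 -0.012]
2 [ 0.824  0.389  0.157  0.099  0.005 -0.012]
1 [ 0.816  0.424  0.1    0.099  0.005 -0.012]
[0.60287318 0.20690088 0.337     ]
```

>>> carry_out --targets '[0,0.1,-0.1,0,0,0,1,0,0.21,-0.21,0,0,0,1,0,0.32,-0.32,0,0,0,1,0,0.42,-0.43,0,0,0,1,0,0.42,-0.43,0,0,0,1]'

```text
t: 5.35
eef_pos: [0.4231, -0.2185, 0.299]
eef_rot: [134.8, 0.2, 90.6]
wrist_force: [1.2, -0.7, -4.4]
finger_gap: 0.0396
grasp_force: 60.0
```

>>> carry_out --targets '[0,0.1,-0.1,0,0,0,1,0,0.21,-0.21,0,0,0,1,0,0.32,-0.32,0,0,0,1,0,0.42,-0.43,0,0,0,1,0,0.42,-0.43,0,0,0,1]'

```text
t: 5.77
eef_pos: [0.4223, -0.2182, 0.3582]
eef_rot: [134.9, 0.2, 90.6]
wrist_force: [-0.1, -0.3, -4.9]
finger_gap: 0.0392
grasp_force: 60.0
```

>>> carry_out --targets '[0.17,0.05,0.06,0.02,0.001,-0.002,1,0.34,0.1,0.12,0.04,0.002,-0.005,1,0.51,0.14,0.17,0.06,0.003,-0.007,1,0.68,0.19,0.23,0.08,0.004,-0.01,1,0.85,0.24,0.29,0.099,0.005,-0.012,1]'

```text
t: 6.18
eef_pos: [0.458, -0.1313, 0.3503]
eef_rot: [144.4, 0.3, 91.8]
wrist_force: [-0.4, -0.5, -4.3]
finger_gap: 0.0393
grasp_force: 60.0
```

>>> carry_out --targets '[0.17,0.06,0.05,0.02,0.001,-0.002,1,0.34,0.12,0.1,0.04,0.002,-0.005,1,0.5,0.18,0.15,0.06,0.003,-0.007,1,0.67,0.24,0.2,0.08,0.004,-0.01,1,0.84,0.29,0.25,0.099,0.005,-0.012,1]'

```text
t: 6.6
eef_pos: [0.4937, -0.0463, 0.3464]
eef_rot: [153.4, 0.5, 92.9]
wrist_force: [0.4, 1.0, -4.5]
finger_gap: 0.0388
grasp_force: 60.0
```

>>> carry_out --targets '[0.17,0.07,0.04,0.02,0.001,-0.002,1,0.33,0.14,0.08,0.04,0.002,-0.005,1,0.5,0.21,0.13,0.06,0.003,-0.007,1,0.67,0.28,0.17,0.08,0.004,-0.01,1,0.83,0.35,0.21,0.099,0.005,-0.012,1]'

```text
t: 7.02
eef_pos: [0.5302, 0.0386, 0.3425]
eef_rot: [162.4, 0.5, 94.1]
wrist_force: [0.2, 0.7, -5.7]
finger_gap: 0.0391
grasp_force: 60.0
```

>>> carry_out --targets '[0.17,0.08,0.03,0.02,0.001,-0.002,1,0.33,0.16,0.06,0.04,0.002,-0.005,1,0.5,0.23,0.09,0.06,0.003,-0.007,1,0.66,0.31,0.13,0.08,0.004,-0.01,1,0.82,0.39,0.16,0.099,0.005,-0.012,1]'

```text
t: 7.43
eef_pos: [0.5665, 0.1232, 0.3384]
eef_rot: [171.3, 0.3, 95.3]
wrist_force: [-0.0, 0.7, -4.3]
finger_gap: 0.0389
grasp_force: 60.0
```

```bash
python3 - <<'E'
from h import *
o=status.get_obs();print(o['t'],o['eef_pos'],o['eef_rot'],o['q'].round(1),o['wrist_force'],o['moment'])
Rt=tool(0,6.0)
plan([(np.array([.603,.207,.337]),Rt)])
E
```

```text
7.4333 [0.56653475 0.12323195 0.33836617] [171.29389976   0.27438445  95.27129238] [11.4 19.8 97.8 -1.5 53.8  6.9] [-0.03273076  0.66563213 -4.25967995] [-0.18227003  0.08552497 -0.01936296]
1 [ 0.801  0.434  0.076  0.097  0.004 -0.008]
```

>>> carry_out --targets '[0.2,0.11,0.02,0.024,0.001,-0.002,1,0.4,0.22,0.04,0.048,0.002,-0.004,1,0.6,0.33,0.06,0.073,0.003,-0.006,1,0.8,0.43,0.08,0.097,0.004,-0.008,1,0.8,0.43,0.08,0.097,0.004,-0.008,1]'

```text
t: 7.85
eef_pos: [0.6045, 0.2095, 0.3364]
eef_rot: [179.8, -0.2, 96.1]
wrist_force: [2.7, 0.7, -4.3]
finger_gap: 0.0392
grasp_force: 60.0
```

```bash
python3 - <<'E'
from h import *
o=status.get_obs();print(o['t'],o['eef_pos'],o['eef_rot'],o['wrist_force'],o['moment'])
a=snapshot("side")[:,:,::-1];b=snapshot("top")[:,:,::-1]
cv2.imwrite("pics/m3.png",np.hstack([cv2.resize(x,(400,400),interpolation=cv2.INTER_CUBIC) for x in(a[200:380,190:370],b[140:290,170:320])]))
plan([(np.array([.603,.207,.337]),tool(0,6.0))])
E
```

```text
7.85 [0.60445116 0.20946634 0.33636021] [179.83005021  -0.20054666  96.12898684] [ 2.66587538  0.6905083  -4.30835406] [-0.08361342 -0.16305914  0.00070913]
1 [ 0.006 -0.001 -0.003  0.002  0.001  0.001]
```

View pics/m3.png

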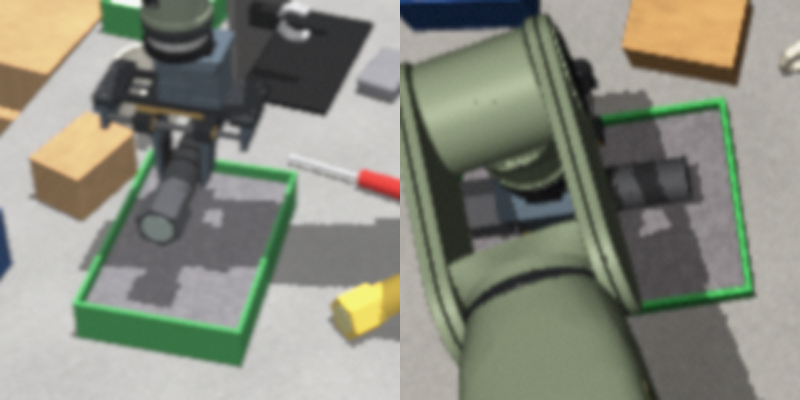

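The torch hangs level and parallel to the tray. Its tail end is at (690,180) and its head at (155,225) in the crops, both inside the tray outline. I'll descend, then feel for the pad.

>>> carry_out --targets '[0,0,0.19,0,0,0,1,0,0,0.37,0,0,0,1,0,0,0.55,0,0,0,1,0,0,0.7,0,0,0,1,0,0,0.73,0,0,0,1]' --newtons 30

```text
t: 8.37
eef_pos: [0.6023, 0.2041, 0.2624]
eef_rot: [-180.0, 0.2, 95.9]
wrist_force: [0.0, -0.1, -4.9]
finger_gap: 0.0394
grasp_force: 30.0
```

>>> carry_out --targets '[0,0,0,0,0,0,1,0,0,0,0,0,0,1,0,0,0.02,0,0,0,1,0,0,0.04,0,0,0,1,0,0,0.06,0,0,0,1]'

```text
t: 8.78
eef_pos: [0.6042, 0.2053, 0.2611]
eef_rot: [179.4, 0.1, 95.9]
wrist_force: [-0.7, 0.2, -4.6]
finger_gap: 0.0392
grasp_force: 30.0
```

>>> carry_out --targets '[0,0,0.02,0,0,0,1,0,0,0.04,0,0,0,1,0,0,0.06,0,0,0,1,0,0,0.06,0,0,0,1,0,0,0.06,0,0,0,1]'

```text
t: 9.2
eef_pos: [0.6041, 0.2053, 0.2541]
eef_rot: [179.6, 0.1, 95.9]
wrist_force: [-1.0, 0.5, -4.9]
finger_gap: 0.0399
grasp_force: 30.0
```

>>> carry_out --targets '[0,0,0.02,0,0,0,1,0,0,0.04,0,0,0,1,0,0,0.06,0,0,0,1,0,0,0.07,0,0,0,1,0,0,0.07,0,0,0,1]'

```text
t: 9.62
eef_pos: [0.6041, 0.2052, 0.2469]
eef_rot: [179.6, 0.1, 95.9]
wrist_force: [-0.1, 0.1, -4.1]
finger_gap: 0.0391
grasp_force: 30.0
```

>>> carry_out --targets '[0,0,0.01,0,0,0,1,0,0,0.02,0,0,0,1,0,0,0.03,0,0,0,1,0,0,0.04,0,0,0,1,0,0,0.04,0,0,0,1]'

```text
t: 10.03
eef_pos: [0.6041, 0.2052, 0.2431]
eef_rot: [179.6, 0.1, 95.9]
wrist_force: [0.6, 0.5, -4.5]
finger_gap: 0.0394
grasp_force: 30.0
```

>>> carry_out --targets '[0,0,0.01,0,0,0,1,0,0,0.02,0,0,0,1,0,0,0.03,0,0,0,1,0,0,0.04,0,0,0,1,0,0,0.04,0,0,0,1]'

```text
t: 10.45
eef_pos: [0.6044, 0.2049, 0.24]
eef_rot: [179.5, 0.2, 95.9]
wrist_force: [-0.5, -3.3, 1.8]
finger_gap: 0.0392
grasp_force: 30.0
```

>>> carry_out --targets '[0,0,0,0,0,0,1,0,0,0,0,0,0,1,0,0,0,0,0,0,1,0,0,0.01,0,0,0,1,0,0,0.01,0,0,0,1]'

```text
t: 10.87
eef_pos: [0.6045, 0.2052, 0.2392]
eef_rot: [179.5, 0.1, 95.9]
wrist_force: [-1.6, -4.1, 6.3]
finger_gap: 0.0397
grasp_force: 30.0
```

>>> carry_out --targets '[0,0,0,0,0,0,1,0,0,0,0,0,0,1,0,0,0,0,0,0,1,0,0,0,0,0,0,1,0,0,0,0,0,0,1]' --newtons 5

```text
t: 11.28
eef_pos: [0.6048, 0.2053, 0.2387]
eef_rot: [179.4, 0.1, 95.9]
wrist_force: [1.3, -3.1, 4.3]
finger_gap: 0.0401
grasp_force: 5.0
```

>>> carry_out --targets '[0,0,0,0,0,0,0.52,0,0,0,0,0,0,0.48,0,0,0,0,0,0,0.42,0,0,0,0,0,0,0.36,0,0,0,0,0,0,0.25]'

```text
t: 11.7
eef_pos: [0.6039, 0.2055, 0.2378]
eef_rot: [179.6, 0.1, 95.9]
wrist_force: [-0.3, -0.0, -0.1]
finger_gap: 0.062
grasp_force: 0.0
```

>>> carry_out --targets '[0,0,0,0,0,0,0.25,0,0,0,0,0,0,0.25,0,0,0,0,0,0,0.25,0,0,-0.05,0,0,0,0.25,0,0,-0.1,0,0,0,0.25]'

```text
t: 12.12
eef_pos: [0.6041, 0.2053, 0.2484]
eef_rot: [179.6, 0.1, 95.9]
wrist_force: [-0.3, -0.8, -0.2]
finger_gap: 0.0683
grasp_force: 0.0
```

>>> carry_out --targets '[0,0,-0.2,0,0,0,0.25,0,0,-0.4,0,0,0,0.25,0,0,-0.6,0,0,0,0.25,0,0,-0.8,0,0,0,0.25,0,0,-1,0,0,0,0.25]'

```text
t: 12.53
eef_pos: [0.6032, 0.2054, 0.35]
eef_rot: [179.5, 0.1, 95.9]
wrist_force: [0.5, -0.0, 0.1]
finger_gap: 0.0686
grasp_force: 0.0
```

>>> carry_out --targets '[-0.2,-0.2,-0.05,0,0,0,0.25,-0.4,-0.4,-0.1,0,0,0,0.25,-0.6,-0.6,-0.15,0,0,0,0.25,-0.8,-0.8,-0.2,0,0,0,0.25,-1,-1,-0.2,0,0,0,0.25]'

```text
t: 12.95
eef_pos: [0.5131, 0.0949, 0.3694]
eef_rot: [179.4, 0.1, 95.9]
wrist_force: [-0.4, -0.2, 0.3]
finger_gap: 0.0681
grasp_force: 0.0
```

>>> carry_out --targets '[-0.25,-0.1,0,0,0,0,0.25,-0.5,-0.2,0,0,0,0,0.25,-0.75,-0.3,0,0,0,0,0.25,-1,-0.4,0,0,0,0,0.25,-1,-0.4,0,0,0,0,0.25]'

```text
t: 13.37
eef_pos: [0.483, -0.0108, 0.3684]
eef_rot: [179.5, 0.2, 95.7]
wrist_force: [-0.9, 0.3, 0.2]
finger_gap: 0.0685
grasp_force: 0.0
```

```bash
python3 - <<'E'
from h import *
a=snapshot("side")[:,:,::-1];b=snapshot("top")[:,:,::-1]
cv2.imwrite("pics/m4.png",np.hstack([cv2.resize(x,(400,400),interpolation=cv2.INTER_CUBIC) for x in(a[200:380,190:370],b[140:290,170:320])]))
E
```

```text
(no output)
```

View pics/m4.png

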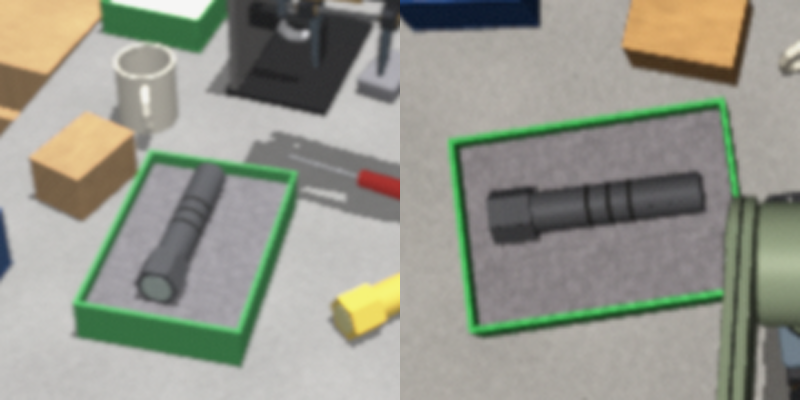

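The torch lies parallel to the tray and centred on the pad: its midpoint is about (596,207) and the tray's about (597,215). The gripper is clear.

```bash
python3 -c "
from plant import manip;print(manip.close_job())"
```

```text
the job is handed in; nothing more can be done
None
```

The dive torch is out of its clips and lying lengthwise, level and nearly centred on the pad in the green tray. It was set down with light contact (about 10 N) before release, nothing else was seen to move, and the job was handed in at about 13.5 s; no verdict was returned.

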